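Press the stopper into a sample cuvette with bench-mounted locking pliers

ROBOT

A 6-joint arm with a two-finger parallel gripper is mounted at the origin on the work surface. World frame = base frame: x ahead of the robot, y to its left, z up, the work surface at z = 0. Lengths are in mm, angles in rad, forces in N, time in s.
With the tool pointing down it reaches from about 400 to 925 mm from the base axis. Payload 3.4 kg.
Tool frame: the origin (TCP) lies midway between the tips of the shut fingers; the grasp point (between the pads) lies 19 mm behind it; x points along the fingers, y is the direction in which the jaws open and shut, and the axes are right-handed (so a half turn about x gives the same grasp; the last joint's range is limited). The gripper opens to 85 mm and grips with 20 to 120 N. Pads are 22 mm wide; open, the fingers measure 114 mm over their backs; the gripper's body (76 mm by 85 mm) begins 54 mm behind the grasp point. The pads swing forward as they close: fully open they stand 13 mm farther back than shut.
Start: joints at [-1.25, 0.307, 1.506, -0, 1.328, -0.073], TCP at [220.605, -531.003, 231.305] pointing down, gripper open.
Joint ranges: [-3.12, 3.12], [-1.05, 2.28], [0.14, 2.33], [-1.42, 4.57], [0.1, 2.73], [-2.68, 2.68]. Speed limits (rad/s): [2.57, 2.57, 3.14, 3.14, 3.14, 3.14].

INTERFACE

Orientations are given as a unit quaternion [w, x, y, z].
In Python, from rig import read_state, snapshot, calibration, close_job, search_frame, mark_of gives the robot as it stands.
- The arm moves only by the tool move_arm, never from a script. Its argument "increments" is a list of rows, each a list of 7 numbers: the opening, from -1 (shut) to 1 (fully open), so that 0 is half open, then the shift along the world's x, y, z in m, then the turn, a rotation vector about the world's x, y, z in degrees. A call has 1 to 8 rows; each row is the pose to reach, as a shift and turn from the pose measured when the call began; what a row does not reach only later rows make up. A row lasts 1/10 s, in which the tool goes at most 50 mm and 8.59 degrees, less where a joint would pass 70% of its speed; a pose out of reach is approached as far as the arm can. A call with a gripper value outside its range is refused whole. The fingers move at their own pace and stop on an object; "force" is the grip in N (left out, the last holds). Time passes only in rows, so rows that repeat a pose let the fingers close. It gives the time, the measured TCP pose, the force and the opening at its end, in the units of the state.
- read_state(): the state, without advancing time (a new reading comes with each control period).
- snapshot(name): name is "side" or "top"; returns the picture (384x512x3 uint8, red, green, blue); there is no depth.
- calibration(name): a dict with "K" (3x3 intrinsics, pixels), "k1" (the pictures are not rectified: a ray, as slopes to the right and down, at radius r is drawn at 1 + k1 r^2 times it, then the intrinsics apply), "pose" (4x4, takes a point from camera to world coordinates). Camera axes: x right, y up, looking along -z (the intrinsics and any distortion apply to the point x, -y, -z); pixel columns grow to the right and rows downward; lengths in mm; the calibration is good to about 2 mm. A picture is of the moment at which its call begins. calibration takes no time and is no camera call.
- close_job(): hands the job in, once; it reports no verdict.
Trained networks look in the newest picture that a camera, given by its name, has taken for a name from the list of things; names that differ only in an ending like _2 or _b are one class to them, and where a whole thing is asked for, a point or a joint stands for the part that bears it (a point fixed in the world has none). Each returns a list of dicts, best first, with "score" (0 to 1); they miss things now and then, are a little off and sometimes report something else, mostly with a low value. They report only what shows in the picture. A call takes as long as a camera call.
- search_frame(name, camera): "xyz" ([x, y, z] in mm, in world coordinates, good to about 4 mm: the middle of the surface that is visible of it).
- mark_of(name, camera): "xyz" ([x, y, z] in mm, in world coordinates, good to about 4 mm: a listed point, or the origin of a listed thing).
The state is a dict: "time_s": time; "q": joint angles; "qvel": joint speeds; "effort": joint torques, N m; "eef_pos": TCP position; "tool_rot": TCP orientation; "force": force on the tool from outside, world axes, zero at the start; "moment": the same for the moment, N m; "grip_width": opening from 0.0 (shut) to 1.0 (fully open).
Only numpy, scipy, OpenCV 4.12 (cv2) and the standard library are available. Lean on these libraries where they do the work, as an engineer would, in place of code of your own. Each camera call takes 0.05 s, during which the arm holds its last target.

TASK

Lay the cuvette with the red stopper on the bed of the bench-mounted locking pliers, lengthwise between the two jaws, and slide it into the mouth until you feel it touch the depth stop, pressing only lightly (a few newtons). Then let go of it and squeeze the two blue handles together until they snap over centre and stay locked by themselves with the stopper pressed fully home, and finally, with your fingers off the handles, flick the red release lever so that the jaws spring open. Leave the closed cuvette lying between the jaws; never ram it against the stop, crush the handles or slam the lever, and do not disturb the other things.

Things in the scene. Friction and masses are not known exactly. Their poses are not given: they have to be found in the camera images.
- pliers: Locking pliers bolted down lying flat, turned by some yaw. Origin: on the table under the head; x runs along the tool from the mouth (open to -x) to the blue handles (+x), y across, z up. Foot plate x -65..60, y -90..75 mm, 12 mm thick. Fixed handle: 12 mm bar, outer face y = -18 mm, x 40..180 mm, 32 to 54 mm above the table, nothing higher than 30 mm beneath.
- throat (a point): point on the white flat bed in the mouth (top 30 mm above the table, pliers' x -64..6, y -32..32 mm), half-way between the open jaws at the pliers' x = -11 mm; axes as the pliers'. Flared lead-in plates, 52 mm high, widen the mouth from 66 mm at x -38 to 82 mm at x -62. The cuvette fits either way round (stopper to the ram or to the anvil).
- anvil_face (a point): middle of the inner face of the fixed steel jaw (pliers' x -38..10, y = +33 mm, top 60 mm above the table); axes as the pliers'
- ram_face (a point): middle of the inner face of the moving steel jaw (ram), same size as the anvil, at the pliers' y = -33.3 mm when open; it closes towards +y by 10.5 mm as the handles are squeezed, sliding the cuvette along against the anvil; axes as the pliers'
- pivot (a point): top of the pin on which the moving handle turns, at the pliers' x 45, y 0 mm; the steel around it (x 30..60 mm) is up to 62 mm high, between y -13 and 13 mm
- handles_grip (a point): point to pinch the handles: pliers' x 145 mm, y 0, 43 mm above the table (mid-height of both handles), midway between them when locked (outer faces then at y -18 and +18 mm); when open the moving handle's outer face is here at y +44 mm. The red lever bar, 7 mm wide, lies on top between them, up to 62 mm above the table. Axes as the pliers'.
- handle (a joint): moving handle (12 mm bar, ends at x = 177 mm), rad: 0 open, grows as squeezed; locked against its stop at 0.27. At the pinch point it goes easily to about 0.1, then takes some 12 to 20 N (varies) until it snaps over centre at about 0.2 (stopper still resists a little); locked it holds itself against about 2 N of pull. The release lever pushes it back; a spring then opens it fully.
- release (a joint): angle of the red release lever, rad: 0 at rest, sprung back; it swings towards the pliers' +y up to 0.30; with the handle locked the jaws spring open at about 0.1 rad; takes about 3 N at the tab, before its end stop. Pivot at the pliers' x 85, y -12 mm.
- release_tab (a point): centre of the upright red tab at the lever's end, beyond the handles' ends: 8 mm (pliers' x) by 16 mm (y), from 43 to 75 mm above the table; this point lies 62 mm above the table, at rest at the pliers' x 202, y -6 mm. Push it towards +y from its -y side.
- depth_stop: dark bracket at the pliers' x 22 mm, y 0; origin on the foot plate; axes as the pliers'. Before it (towards the mouth) stands a low brass pad, 40 mm wide, rising 8.5 mm above the bed, which the cuvette's long side meets. The pad's contact face is clamped 21 to 37 mm in front of this origin; the setting changes each time, not reported: feel for it with 2 to 4 N (over 8 N is too much). It does not give.
- vial: loose cuvette to close: clear square tube 48 x 22 x 22 mm, 35 g, white band, lying in the tray. Origin: centre of the tube's underside; x along the tube to the red stopper (head 18 mm diameter), z up. It reaches from x -24 mm to +32 mm plus joint stopper. Grip across the 22 mm by the upper half, fingertips 12 mm above its underside, to pass over the depth stop's pad.
- vial_mid (a point): centre of the square tube of that cuvette (11 mm above its underside), axes as the cuvette's
- stopper (a joint): how far the red stopper stands proud, m: 0 fully home, 0.0035 to 0.005 at the start; takes about 15 N to push in
- tray: fixed white tray 250 x 170 mm, walls 22 mm high and 4 mm thick, floor 4 mm thick; origin centre of its underside
- old_vial: bystander: finished cuvette with blue stopper, 56 x 22 x 22 mm, lying in the tray; origin centre of its underside
- dropper: bystander: small white dropper bottle with red cap, 28 mm diameter, 55 mm tall, in the tray; origin centre of its base
- tweezers: bystander: steel tweezers, 126 mm long, lying in the tray; origin near their middle
- well_card: bystander: white card with red spots, 75 x 55 x 4 mm, at the back of the table; origin centre of its underside
- pack_a: bystander: cardboard box 60 x 110 x 30 mm on the left; origin centre of its underside

How it is judged (in metres and radians):
On the way, in this order (a step that is already met when the one before it is completed fails the run):
1. the cuvette lies on the bed lengthwise between the jaws and rests against the depth stop (x of vial_mid in the frame of pliers between -0.035 and -0.001 m and y of vial_mid in the frame of pliers between -0.016 and 0.016 m and z of vial_mid in the frame of pliers between 0.036 and 0.046 m and contact force between vial and depth_stop above 1 N and angle between the x axis of vial and the y axis of pliers, either way round below 0.15 rad).
2. the handles are locked over centre by themselves with no finger on them, and the stopper is home (value of joint handle above 0.25 rad and contact force between the fingers and pliers below 0.3 N and value of joint stopper below 0.0012 m), for 0.2 s.
3. the release lever is pushed while the handles are still locked (value of joint release above 0.04 rad and value of joint handle above 0.15 rad).
At the end, for the whole second after the job is handed in: handles fully open (under 0.03 rad), release lever back (under 0.03 rad), stopper home within 1.2 mm; cuvette still, flat on the bed and along the jaws within 0.15 rad, its centre at x -35..-1 mm, y within 16 mm of the pliers' axis, 36..46 mm above the table (x of vial_mid in the frame of pliers between -0.035 and -0.001 m and y of vial_mid in the frame of pliers between -0.016 and 0.016 m and z of vial_mid in the frame of pliers between 0.036 and 0.046 m and value of joint each of handle, release below 0.03 rad and value of joint stopper below 0.0012 m and angle between the x axis of vial and the y axis of pliers, either way round below 0.15 rad and angle between vial's own z axis and vertical below 0.1 rad and linear speed of vial below 0.01 m/s); the robot touches nothing.
It fails at once if the cuvette is rammed against the depth stop with more than 8 N (contact force between vial and depth_stop above 8 N).
It fails at once if the moving handle is squeezed with more than 38 N (contact force between the fingers and handle above 38 N).
It fails at once if the release lever is pushed with more than 20 N (contact force between the fingers and release above 20 N).
It fails at once if a bystander is moved by more than 30 mm (distance of any of old_vial, dropper, tweezers, well_card, pack_a from where it was at the start of the episode above 0.03 m).
It also fails if it takes over 72 s, if anything falls off the work surface, if the arm or the gripper's body presses on something with over 40 N, if the wrist force passes 120 N, or if a joint passes its speed limit or range.

## Working session

There is one attempt and no reset: what is moved stays moved. The work goes in short steps, Python scripts to look and compute and a tool call to move; the robot and the scene stay as the last step left them, time stands still between calls to the robot, and variables do not carry over. Pictures are saved under pics/ and viewed, and the job is handed in when it is done.

Besides the shell and the picture viewer there is one more tool, called after "Emit:" as name(argument=value, ...) on one line, values as JSON. move_arm: Moves the arm, as the interface text tells. Its arguments: {"type":"object","properties":{"increments":{"type":"array"},"force":{"type":"number"}},"required":["increments"]}

```bash
ls; mkdir -p pics; python3 - <<'E'
from rig import *
import cv2
s=read_state();print({k:(v if isinstance(v,(int,float)) else [round(float(x),3) for x in v]) for k,v in s.items()})
for c in("top","side"):
    im=snapshot(c);cv2.imwrite(f"pics/a_{c}.png",im[...,::-1])
    k=calibration(c);print(c,k)
    for n in ["pliers","throat","anvil_face","ram_face","pivot","handles_grip","release_tab","depth_stop","vial","vial_mid","old_vial","tray","dropper","tweezers"]:
        r=mark_of(n,c);print(n,[(round(d["score"],2),[round(float(x),1) for x in d["xyz"]]) for d in r[:2]])
E
```

```text
pics
{'time_s': 0.0, 'q': [-1.25, 0.308, 1.508, -0.0, 1.328, -0.073], 'qvel': [0.001, -0.001, -0.0, -0.0, 0.002, -0.001], 'effort': [0.003, -45.755, -25.192, -0.0, 0.013, -0.0], 'eef_pos': [220.377, -530.319, 230.382], 'tool_rot': [-0.138, -0.693, -0.139, 0.694], 'force': [0.024, -0.126, 0.182], 'moment': [-0.014, 0.046, -0.019], 'grip_width': 1.0010019014452474}
top {'K': array([[369.18337598,   0.        , 255.76137044],
       [  0.        , 369.18337598, 187.52059018],
       [  0.        ,   0.        ,   1.        ]]), 'k1': -0.05635114743133546, 'pose': array([[-2.37931995e-03,  9.88419061e-01, -1.51730348e-01,
         4.04684295e+02],
       [-9.99991798e-01, -1.85445679e-03,  3.60059806e-03,
        -3.48290890e+01],
       [ 3.27752238e-03,  1.51737671e-01,  9.88415367e-01,
         1.02850976e+03],
       [ 0.00000000e+00,  0.00000000e+00,  0.00000000e+00,
         1.00000000e+00]])}
pliers [(0.88, [554.8, 10.2, 1.7])]
throat [(0.78, [559.4, 1.3, 28.9])]
anvil_face [(0.7, [522.5, -1.7, 46.9]), (0.15, [557.8, 56.5, 62.5])]
ram_face [(0.47, [557.0, 29.2, 8.9]), (0.43, [588.
[... 944 characters left out ...]
5180e+02],
       [ 0.00000000e+00,  0.00000000e+00,  0.00000000e+00,
         1.00000000e+00]])}
pliers [(0.92, [555.7, 10.7, 2.0])]
throat [(0.74, [556.6, 1.2, 30.0])]
anvil_face [(0.89, [531.3, 2.0, 48.0])]
ram_face [(0.56, [592.4, -6.0, 46.3])]
pivot [(0.94, [555.7, 53.3, 60.9])]
handles_grip [(0.61, [563.2, 156.6, 44.0])]
release_tab [(0.63, [571.9, 216.6, 63.0])]
depth_stop [(0.47, [562.9, 32.0, 11.8])]
vial [(0.8, [534.0, -336.5, 2.0]), (0.64, [592.3, -0.2, 47.3])]
vial_mid [(0.6, [531.2, -332.4, 15.1])]
old_vial [(0.79, [625.0, -293.1, 6.3])]
tray [(0.62, [548.7, -347.5, -0.1])]
dropper [(0.37, [555.0, 56.1, 68.3])]
tweezers [(0.94, [547.7, -402.7, 5.6]), (0.54, [593.4, -3.9, 47.3])]
```

View pics/a_top.png

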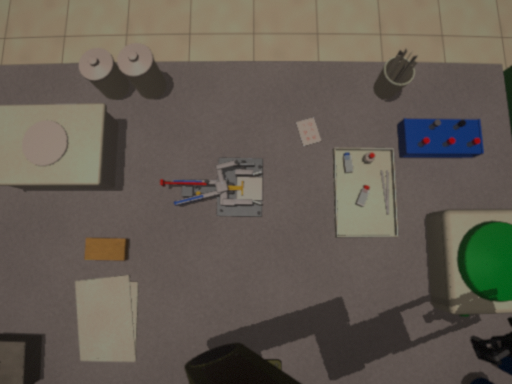

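View pics/a_side.png

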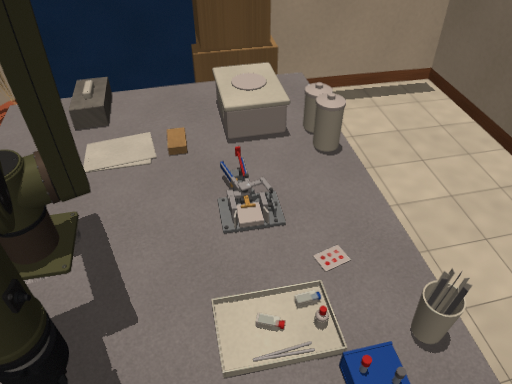

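```bash
cat > h.py <<'E'
from rig import *
import numpy as np,cv2
def proj(c,P):
    k=calibration(c);T=np.linalg.inv(k["pose"]);p=(T[:3,:3]@np.atleast_2d(P).T).T+T[:3,3]
    s=np.c_[p[:,0]/-p[:,2],-p[:,1]/-p[:,2]];r2=(s**2).sum(1,keepdims=True);s=s*(1+k["k1"]*r2)
    return s@np.diag([k["K"][0,0],k["K"][1,1]])+k["K"][:2,2]
def unproj(c,uv,z):
    k=calibration(c);uv=np.atleast_2d(uv).astype(float)
    d=(uv-k["K"][:2,2])/k["K"][0,0];s=d.copy()
    for _ in range(20): s=d/(1+k["k1"]*(s**2).sum(1,keepdims=True))
    R=k["pose"][:3,:3];o=k["pose"][:3,3]
    w=(R@np.c_[s[:,0],-s[:,1],-np.ones(len(s))].T).T
    return o+w*((z-o[2])/w[:,2])[:,None]
def crop(im,x0,y0,x1,y1,f): return cv2.resize(im[y0:y1,x0:x1,::-1],None,fx=f,fy=f,interpolation=cv2.INTER_CUBIC)
def grab(c,n):
    im=snapshot(c);cv2.imwrite(f"pics/{n}.png",im[...,::-1]);return im
def P2W(pose,p): # pose x,y,yaw
    p=np.atleast_2d(p).astype(float);c,s=np.cos(pose[2]),np.sin(pose[2])
    return np.c_[pose[0]+c*p[:,0]-s*p[:,1],pose[1]+s*p[:,0]+c*p[:,1],p[:,2]]
def W2P(pose,w):
    w=np.atleast_2d(w).astype(float);c,s=np.cos(pose[2]),np.sin(pose[2]);d=w[:,:2]-np.array(pose[:2])
    return np.c_[c*d[:,0]+s*d[:,1],-s*d[:,0]+c*d[:,1],w[:,2]]
E
python3 - <<'E'
from h import *
from scipy.optimize import least_squares
L=dict(o=(0,0,0),th=(-11,0,30),an=(-14,33,45),ra=(-14,-33.3,45),pi=(45,0,62),gr=(145,0,43),tab=(202,-6,62),ds=(22,0,12))
M=[("o",554.8,10.2),("o",555.7,10.7),("th",559.4,1.3),("th",556.6,1.2),("an",522.5,-1.7),("an",531.3,2),("ra",588.3,3.7),("ra",592.4,-6),("pi",557.7,54.9),("pi",555.7,53.3),("gr",562.7,153.5),("gr",563.2,156.6),("tab",568.8,212.2),("tab",571.9,216.6),("ds",557.8,34.2),("ds",562.9,32)]
def f(p): return np.concatenate([P2W(p,L[m[0]])[0,:2]-m[1:] for m in M])
r=least_squares(f,[556,10,1.55],loss="soft_l1",f_scale=3);print(r.x,np.degrees(r.x[2]));print(r.fun.reshape(-1,2).round(1).tolist())
t=cv2.imread("pics/a_top.png")[...,::-1];s=cv2.imread("pics/a_side.png")[...,::-1]
cv2.imwrite("pics/z1.png",np.hstack([crop(t,150,145,270,225,6)]))
cv2.imwrite("pics/z2.png",np.hstack([crop(s,205,140,295,235,7)]))
cv2.imwrite("pics/z3.png",np.hstack([crop(t,330,145,400,210,6),crop(s,245,280,305,345,6)]))
E
```

```text
[557.29230902  11.26492368   1.53526675] 87.96430536717439
[[2.5, 1.1], [1.6, 0.6], [-2.5, -1.0], [0.3, -0.9], [1.3, 0.1], [-7.5, -3.6], [1.8, -7.6], [-2.3, 2.1], [1.2, 1.3], [3.2, 2.9], [-0.3, 2.7], [-0.8, -0.4], [1.7, 0.7], [-1.4, -3.7], [0.3, -0.9], [-4.8, 1.3]]
```

View pics/z1.png

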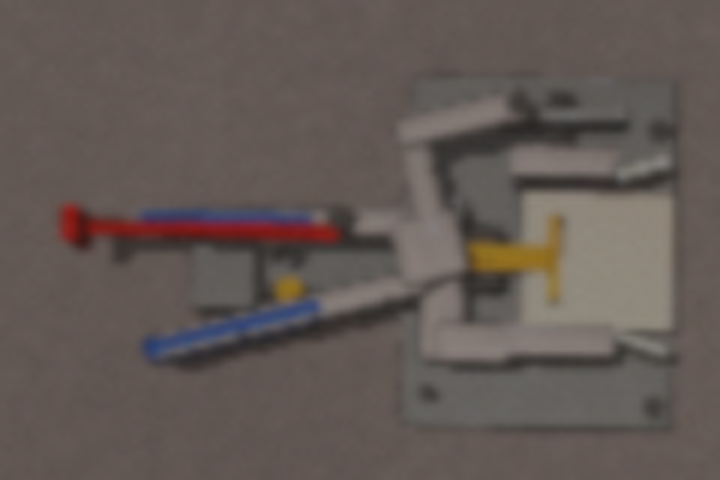

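View pics/z2.png

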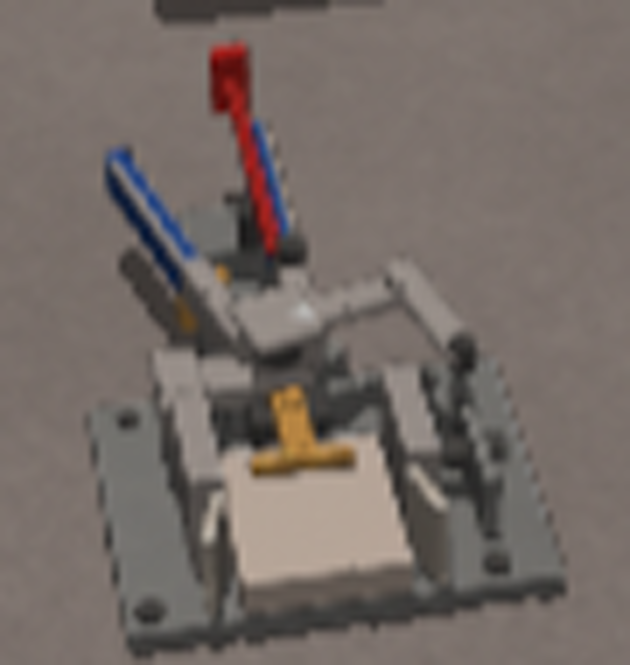

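View pics/z3.png

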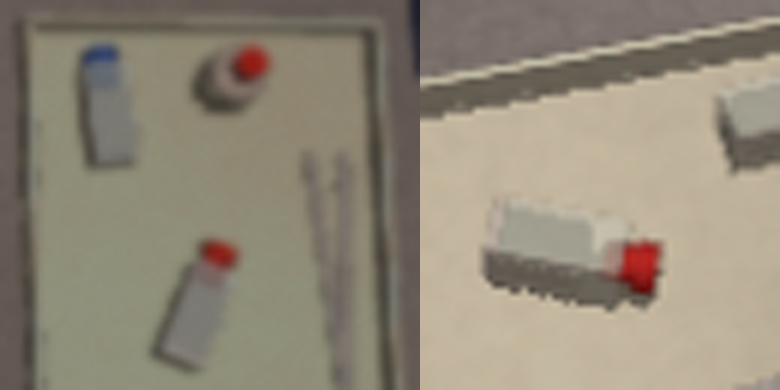

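```bash
python3 - <<'E'
from h import *
pose=[557.3,11.26,1.5353]
c=np.array([(416,73),(675,75),(672,428),(400,428)])/6+[150,145]
w=unproj("top",c,12);print(w.round(1).tolist());print(W2P(pose,w).round(1).tolist())
c=np.array([(127,635),(567,590),(90,410)])/7+[205,140]
print("side",W2P(pose,unproj("side",c,12)).round(1).tolist())
print("pad",W2P(pose,unproj("top",np.array([(547,215),(547,298),(561,215),(561,298)])/6+[150,145],38.5)).round(1).tolist())
print("pad side",W2P(pose,unproj("side",np.array([(252,465),(353,455)])/7+[205,140],38.5)).round(1).tolist())
print("tab",W2P(pose,unproj("top",np.array([(64,208),(64,243)])/6+[150,145],75)).round(1).tolist())
# segment red stopper in vial
t=cv2.imread("pics/a_top.png").astype(int);s=cv2.imread("pics/a_side.png").astype(int)
for n,im,b in(("top",t,(350,180,375,212)),("side",s,(250,305,300,335))):
    x0,y0,x1,y1=b;a=im[y0:y1,x0:x1];m=(a[...,2]>a[...,1]+50)&(a[...,2]>100);ys,xs=np.nonzero(m)
    uv=[xs.mean()+x0,ys.mean()+y0];print(n,"stopper",uv,m.sum(),unproj(n,uv,18).round(1))
print("vial end top",unproj("top",np.array([(153,352),(200,370),(177,361)])/6+[330,145],24).round(1).tolist())
print("vial side top face",unproj("side",(np.array([(497,201),(485,245),(600,268),(630,222)])-[420,0])/6+[245,280],26).round(1).tolist())
E
```

```text
[[647.6, 64.1, 12.0], [646.4, -57.8, 12.0], [480.4, -55.5, 12.0], [480.6, 69.3, 12.0]]
[[56.0, -88.4, 12.0], [-65.8, -91.5, 12.0], [-69.5, 74.5, 12.0], [55.3, 78.7, 12.0]]
side [[-70.0, 70.6, 12.0], [-76.5, -91.9, 12.0], [52.5, 70.9, 12.0]]
pad [[-9.4, -18.2, 38.5], [-10.9, 19.7, 38.5], [-15.7, -18.4, 38.5], [-17.2, 19.5, 38.5]]
pad side [[-17.3, 16.0, 38.5], [-18.7, -22.0, 38.5]]
tab [[200.8, -8.0, 75.0], [199.7, 7.5, 75.0]]
top stopper [np.float64(366.1111111111111), np.float64(186.94444444444446)] 18 [[ 560.9 -346.    18. ]]
side stopper [np.float64(281.27272727272725), np.float64(323.54545454545456)] 44 [[ 561.1 -346.6   18. ]]
vial end top [[513.5, -312.5, 24.0], [505.1, -333.9, 24.0], [509.3, -323.4, 24.0]]
vial side top face [[517.7, -317.7, 26.0], [510.0, -333.7, 26.0], [546.4, -350.8, 26.0], [560.9, -335.7, 26.0]]
```

```bash
python3 - <<'E'
from h import *
from scipy.spatial.transform import Rotation as R
s=read_state();w,x,y,z=s["tool_rot"];M=R.from_quat([x,y,z,w]).as_matrix();print(M.round(3));print(s["time_s"],s["eef_pos"])
a=np.degrees(np.arctan2(M[1,1],M[0,1]));print("tool y ang",a,"want",-23.9+90,-23.9-90)
E
```

```text
[[-0.     0.384 -0.923]
 [ 0.    -0.923 -0.384]
 [-1.    -0.     0.   ]]
1.5 [ 220.57562617 -530.99417979  231.3017373 ]
tool y ang -67.43783804446697 want 66.1 -113.9
```

Emit:
move_arm(increments=[[0,0.04,0.025,-0.01,0,0,-6],[0,0.08,0.05,-0.02,0,0,-12],[0,0.12,0.075,-0.03,0,0,-18],[0,0.16,0.1,-0.04,0,0,-24],[0,0.2,0.125,-0.05,0,0,-30],[0,0.24,0.15,-0.06,0,0,-36],[0,0.28,0.175,-0.07,0,0,-42],[0,0.313,0.1967,-0.08,0,0,-46.5]])

```text
time_s: 2.3
eef_pos: [535.8, -332.8, 151.0]
tool_rot: [-0.148, 0.692, -0.148, -0.691]
force: [-0.9, -1.8, 0.4]
grip_width: 0.502
```

```bash
cat > st.py <<'E'
from h import *
from scipy.spatial.transform import Rotation as R
def st():
    s=read_state();w,x,y,z=s["tool_rot"];M=R.from_quat([x,y,z,w]).as_matrix()
    print("t%.2f"%s["time_s"],"tcp",np.round(s["eef_pos"],1),"yang %.1f"%np.degrees(np.arctan2(M[1,1],M[0,1])),"down",M[:,0].round(3),"F",np.round(s["force"],2),"w%.3f"%s["grip_width"],"q",np.round(s["q"],2));return s
if __name__=="__main__": st()
E
python3 - <<'E'
from st import *
st()
L=dict(pliers=(0,0,0),throat=(-11,0,30),anvil_face=(-14,33,45),ram_face=(-14,-33.3,45),pivot=(45,0,62),handles_grip=(145,0,43),release_tab=(202,-6,62),depth_stop=(22,0,12))
for c in("top","side"):
    im=grab(c,"b_"+c)
    for n in list(L)+["vial_mid"]:
        r=mark_of(n,c);print(c,n,[(round(d["score"],2),[round(float(x),1) for x in d["xyz"]]) for d in r[:1]])
t=cv2.imread("pics/b_top.png")[...,::-1];s=cv2.imread("pics/b_side.png")[...,::-1]
cv2.imwrite("pics/z4.png",np.hstack([crop(t,330,145,400,210,5),crop(s,235,260,305,345,5)[:325]]))
E
```

```text
t2.30 tcp [ 535.8 -332.8  151. ] yang -114.1 down [ 0.001 -0.    -1.   ] F [-0.87 -1.75  0.36] w0.502 q [-0.62  0.45  1.49  0.    1.2   1.37]
top pliers [(0.76, [557.7, 13.0, 2.9])]
top throat [(0.74, [557.7, -2.9, 31.3])]
top anvil_face [(0.68, [536.2, -335.6, 2.0])]
top ram_face [(0.49, [589.2, 1.1, 41.5])]
top pivot [(0.94, [558.9, 58.3, 61.5])]
top handles_grip [(0.76, [559.8, 153.1, 39.1])]
top release_tab [(0.59, [571.3, 215.5, 62.8])]
top depth_stop [(0.45, [556.4, 29.1, 8.7])]
top vial_mid [(0.52, [538.9, -332.0, 14.2])]
side pliers [(0.82, [558.4, 12.3, -1.5])]
side throat [(0.61, [555.2, -3.6, 28.5])]
side anvil_face [(0.86, [528.3, 2.4, 50.3])]
side ram_face []
side pivot [(0.91, [555.9, 51.5, 62.0])]
side handles_grip [(0.71, [560.0, 154.3, 45.0])]
side release_tab [(0.65, [569.3, 216.4, 63.6])]
side depth_stop [(0.38, [562.7, 33.6, 9.3])]
side vial_mid [(0.61, [531.4, -330.2, 17.7])]
```

View pics/b_side.png

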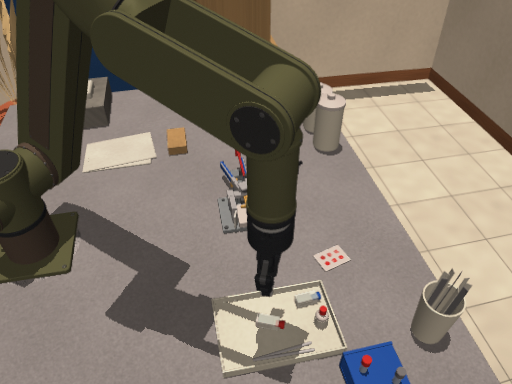

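Emit:
move_arm(increments=[[0,-0.002,-0.001,-0.04,0,0,0],[0,-0.002,-0.001,-0.08,0,0,0],[0,-0.002,-0.001,-0.105,0,0,0],[0,-0.002,-0.001,-0.105,0,0,0]])

```text
time_s: 3.7
eef_pos: [528.8, -333.2, 42.3]
tool_rot: [0.148, -0.689, 0.145, 0.695]
force: [0.0, 0.8, 0.4]
grip_width: 0.496
```

```bash
python3 - <<'E'
from st import *
from scipy.optimize import least_squares
st()
L=dict(o=(0,0,0),th=(-11,0,30),an=(-14,33,45),ra=(-14,-33.3,45),pi=(45,0,62),gr=(145,0,43),tab=(202,-6,62),ds=(22,0,12))
M=[("o",554.8,10.2),("o",555.7,10.7),("th",559.4,1.3),("th",556.6,1.2),("an",522.5,-1.7),("an",531.3,2),("ra",588.3,3.7),("ra",592.4,-6),("pi",557.7,54.9),("pi",555.7,53.3),("gr",562.7,153.5),("gr",563.2,156.6),("tab",568.8,212.2),("tab",571.9,216.6),("ds",557.8,34.2),("ds",562.9,32),
("o",557.7,13),("th",557.7,-2.9),("ra",589.2,1.1),("pi",558.9,58.3),("gr",559.8,153.1),("tab",571.3,215.5),("ds",556.4,29.1),("o",558.4,12.3),("th",555.2,-3.6),("an",528.3,2.4),("pi",555.9,51.5),("gr",560,154.3),("tab",569.3,216.4),("ds",562.7,33.6)]
def f(p): return np.concatenate([P2W(p,L[m[0]])[0,:2]-m[1:] for m in M])
r=least_squares(f,[556,10,1.55],loss="soft_l1",f_scale=3);print(r.x,np.degrees(r.x[2]))
p=r.x
print("footplate proj top",((proj("top",P2W(p,[(60,-90,12),(-65,-90,12),(-65,75,12),(60,75,12)]))-[150,145])*6).round(0).tolist())
t=grab("top","c_top");s=grab("side","c_side")
cv2.imwrite("pics/z5.png",np.hstack([crop(t,330,145,400,210,5),crop(s,235,275,305,340,5)]))
E
```

```text
t3.70 tcp [ 528.8 -333.2   42.3] yang -113.9 down [-0.007  0.005 -1.   ] F [0.04 0.8  0.36] w0.496 q [-0.63  0.56  1.61  0.    0.98  1.36]
[557.40127354  11.28909696   1.53969194] 88.21785007780593
footplate proj top [[407.0, 70.0], [672.0, 77.0], [663.0, 428.0], [391.0, 420.0]]
```

View pics/z5.png

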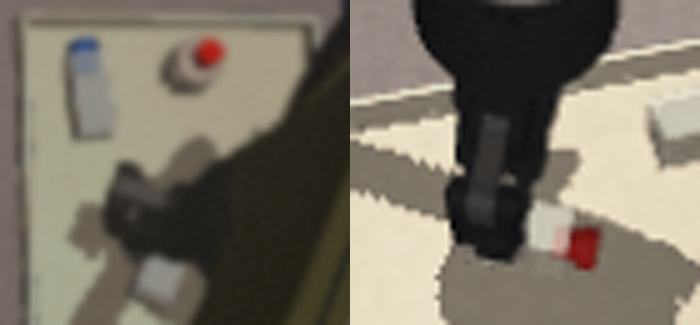

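Emit:
move_arm(increments=[[0,0.005,-0.0005,-0.01,0,0,0],[0,0.005,-0.0005,-0.02,0,0,0],[0,0.005,-0.0005,-0.026,0,0,0],[0,0.005,-0.0005,-0.026,0,0,0]])

```text
time_s: 4.2
eef_pos: [536.1, -335.3, 19.4]
tool_rot: [0.147, -0.691, 0.146, 0.693]
force: [-0.2, 0.6, -0.5]
grip_width: 0.498
```

```bash
python3 - <<'E'
from st import *
st()
t=grab("top","d_top");s=grab("side","d_side")
st()
cv2.imwrite("pics/z6.png",np.hstack([crop(t,330,145,400,210,5),crop(s,235,275,305,340,5)]))
E
```

```text
t4.20 tcp [ 536.1 -335.3   19.4] yang -113.9 down [-0.002  0.001 -1.   ] F [-0.22  0.58 -0.46] w0.498 q [-0.63  0.6   1.61  0.    0.93  1.36]
t4.30 tcp [ 536.6 -335.7   20.2] yang -113.9 down [-0.001  0.001 -1.   ] F [-0.32 -0.39 -0.08] w0.502 q [-0.63  0.6   1.61  0.    0.93  1.36]
```

View pics/z6.png

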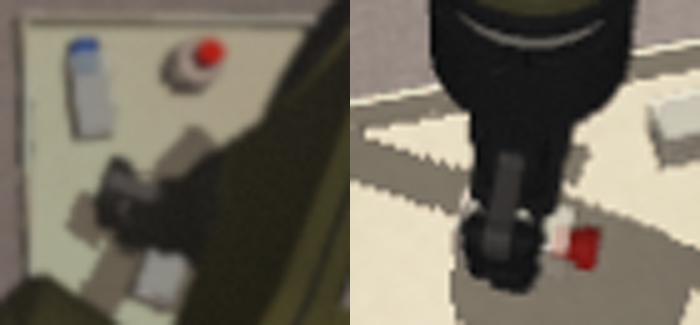

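Emit:
move_arm(increments=[[0,-0.002,0.001,-0.003,0,0,0],[0,-0.0025,0.0015,-0.004,0,0,0],[0,-0.0025,0.0015,-0.004,0,0,0]])

```text
time_s: 4.6
eef_pos: [533.7, -334.0, 16.1]
tool_rot: [0.147, -0.691, 0.146, 0.692]
force: [-0.3, 0.6, 0.4]
grip_width: 0.497
```

Emit:
move_arm(increments=[[-0.3,0,0,0,0,0,0],[-0.6,0,0,0,0,0,0],[-0.8,0,0,0,0,0,0],[-1,0,0,0,0,0,0],[-1,0,0,0,0,0,0],[-1,0,0,0,0,0,0]], force=20)

```text
time_s: 5.2
eef_pos: [533.9, -334.1, 16.3]
tool_rot: [0.147, -0.691, 0.146, 0.692]
force: [1.2, -0.5, 1.7]
grip_width: 0.251
```

```bash
python3 st.py
```

```text
t5.20 tcp [ 533.9 -334.1   16.3] yang -113.9 down [-0.001  0.001 -1.   ] F [ 1.23 -0.49  1.73] w0.251 q [-0.63  0.6   1.62 -0.    0.92  1.36]
```

Emit:
move_arm(increments=[[-1,0,0,0.02,0,0,0],[-1,0,0,0.05,0,0,0],[-1,0,0.0,0.08,0,0,6],[-1,0.003,0.03,0.1,0,0,12],[-1,0.006,0.07,0.11,0,0,18],[-1,0.009,0.11,0.11,0,0,22.1],[-1,0.012,0.15,0.11,0,0,22.1],[-1,0.014,0.19,0.11,0,0,22.1]])

```text
time_s: 6.0
eef_pos: [547.7, -142.6, 126.3]
tool_rot: [0.012, -0.707, 0.011, 0.707]
force: [-0.1, -0.4, -1.0]
grip_width: 0.25
```

Emit:
move_arm(increments=[[-1,0.0,0.02,0,0,0,0],[-1,0.0,0.03,0,0,0,0],[-1,0,0.03,0,0,0,0]])

```text
time_s: 6.3
eef_pos: [547.5, -111.6, 126.2]
tool_rot: [0.011, -0.707, 0.011, 0.708]
force: [-0.2, 0.4, -0.0]
grip_width: 0.256
```

```bash
python3 - <<'E'
from st import *
st()
t=grab("top","e_top");s=grab("side","e_side")
for n in ("vial_mid","throat","anvil_face","ram_face","depth_stop"):
  for c in("top","side"):
    print(n,c,[(round(d["score"],2),[round(float(x),1) for x in d["xyz"]]) for d in mark_of(n,c)[:2]])
st()
cv2.imwrite("pics/z7.png",np.hstack([crop(t,200,145,320,265,3),crop(s,190,150,310,270,3)]))
E
```

```text
t6.30 tcp [ 547.5 -111.6  126.2] yang -91.7 down [-0.001  0.    -1.   ] F [-0.23  0.37 -0.01] w0.256 q [-0.28  0.39  1.68 -0.    1.08  1.32]
vial_mid top [(0.58, [550.8, -108.5, 123.1])]
vial_mid side [(0.64, [543.8, -110.2, 128.5]), (0.29, [554.1, -2.1, 27.9])]
throat top [(0.77, [556.3, -5.4, 32.2])]
throat side []
anvil_face top [(0.75, [523.3, -4.1, 46.7])]
anvil_face side [(0.8, [531.9, -0.5, 47.1])]
ram_face top [(0.45, [588.2, 0.6, 44.2])]
ram_face side [(0.46, [593.2, -8.0, 44.0])]
depth_stop top [(0.45, [556.8, 30.5, 11.1])]
depth_stop side [(0.47, [560.8, 27.8, 10.2]), (0.46, [550.5, -346.9, 2.4])]
t6.90 tcp [ 547.7 -113.   126.3] yang -91.9 down [-0.001  0.    -1.   ] F [-0.13 -0.69 -0.85] w0.251 q [-0.28  0.39  1.68  0.    1.08  1.32]
```

View pics/z7.png

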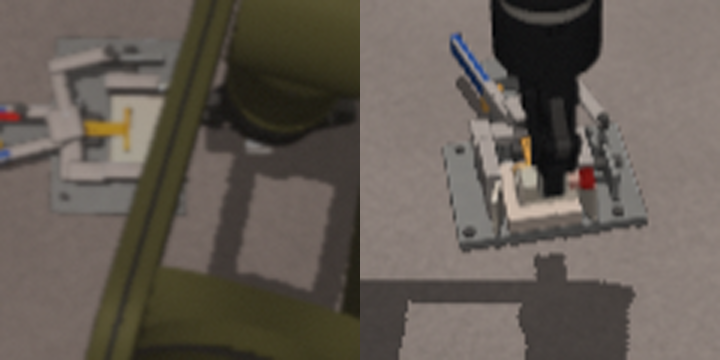

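Emit:
move_arm(increments=[[-1,0.0003,0.003,-0.03,0,0,0],[-1,0.0005,0.006,-0.06,0,0,0],[-1,0.0006,0.01,-0.08,0,0,0],[-1,0.0006,0.01,-0.0828,0,0,0],[-1,0.0006,0.01,-0.0828,0,0,0],[-1,0.0006,0.01,-0.0828,0,0,0]])

```text
time_s: 7.5
eef_pos: [549.3, -103.3, 44.5]
tool_rot: [-0.011, 0.707, -0.012, -0.707]
force: [-0.2, -0.0, 0.1]
grip_width: 0.252
```

```bash
python3 - <<'E'
from st import *
st()
s=grab("side","f_side");st()
cv2.imwrite("pics/z8.png",np.hstack([crop(s,190,150,310,270,5)]))
E
```

```text
t7.50 tcp [ 549.3 -103.3   44.5] yang -91.9 down [ 0.001 -0.    -1.   ] F [-0.19 -0.05  0.05] w0.252 q [-0.26  0.49  1.77 -0.    0.89  1.34]
t7.55 tcp [ 549.5 -103.4   44.8] yang -91.9 down [ 0.002 -0.    -1.   ] F [-0.14  0.46 -0.92] w0.252 q [-0.26  0.49  1.77 -0.    0.89  1.34]
```

View pics/z8.png

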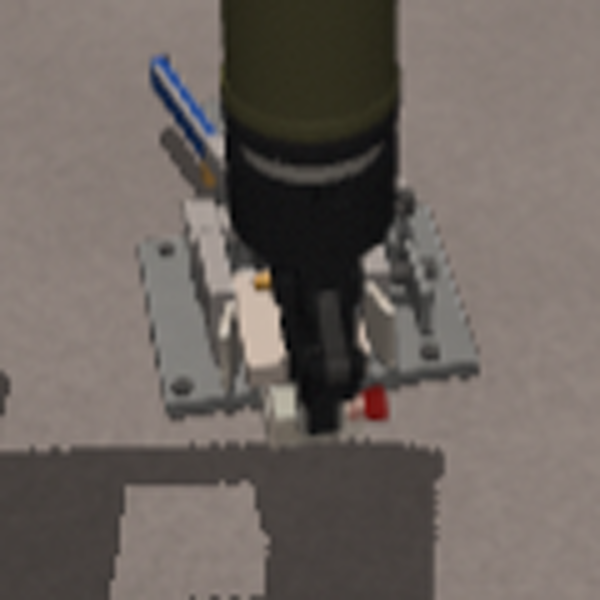

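```bash
python3 - <<'E'
from h import *
p=[557.4,10.5,1.5397]
f=lambda a:np.array(a)/5+[190,150]
# vial top edges z ~ 54 ; left top corners, red
print("vial",W2P(p,unproj("side",f([(270,405),(388,402)]),42)).round(1).tolist())
print("plate",W2P(p,unproj("side",f([(170,413),(478,372),(138,240)]),12)).round(1).tolist())
print("flare tops L/R, near",W2P(p,unproj("side",f([(221,330),(396,332)]),52)).round(1).tolist())
for q in [(-62,41,52),(-62,-41,52),(-38,33,52),(-38,-33,52),(-65,75,12),(-65,-90,12),(60,75,12),(60,-90,12),(-112,30,42),(-112,-30,42)]:
    print(q,((proj("side",P2W(p,q))-[190,150])*5).round(0))
E
```

```text
vial [[-107.0, 22.7, 42.0], [-115.6, -34.4, 42.0]]
plate [[-75.8, 69.7, 12.0], [-76.3, -90.3, 12.0], [56.0, 71.2, 12.0]]
flare tops L/R, near [[-61.4, 39.9, 52.0], [-78.8, -45.8, 52.0]]
(-62, 41, 52) [[219. 331.]]
(-62, -41, 52) [[380. 310.]]
(-38, 33, 52) [[228. 296.]]
(-38, -33, 52) [[355. 280.]]
(-65, 75, 12) [[157. 399.]]
(-65, -90, 12) [[472. 357.]]
(60, 75, 12) [[130. 236.]]
(60, -90, 12) [[422. 200.]]
(-112, 30, 42) [[257. 414.]]
(-112, -30, 42) [[378. 398.]]
```

Emit:
move_arm(increments=[[-1,-0.002,0.01,-0.0008,0,0,0],[-1,-0.0018,0.02,-0.001,0,0,0],[-1,-0.0015,0.03,-0.001,0,0,0],[-1,-0.0012,0.04,-0.001,0,0,0],[-1,-0.0012,0.04,-0.001,0,0,0],[-1,-0.0012,0.04,-0.001,0,0,0]])

```text
time_s: 8.15
eef_pos: [548.4, -62.9, 43.8]
tool_rot: [-0.011, 0.708, -0.011, -0.706]
force: [-0.6, -0.7, -1.0]
grip_width: 0.251
```

```bash
python3 - <<'E'
from st import *
s=grab("side","g_side");t=grab("top","g_top");st()
cv2.imwrite("pics/z9.png",np.hstack([crop(s,200,150,300,250,5),crop(t,190,140,290,240,3)[:]] if 0 else [crop(s,200,150,300,250,6)]))
E
```

```text
t8.25 tcp [548.5 -63.5  43.8] yang -91.9 down [ 0.002 -0.001 -1.   ] F [ 0.4  -0.46  0.25] w0.247 q [-0.19  0.48  1.78 -0.    0.88  1.41]
```

View pics/z9.png

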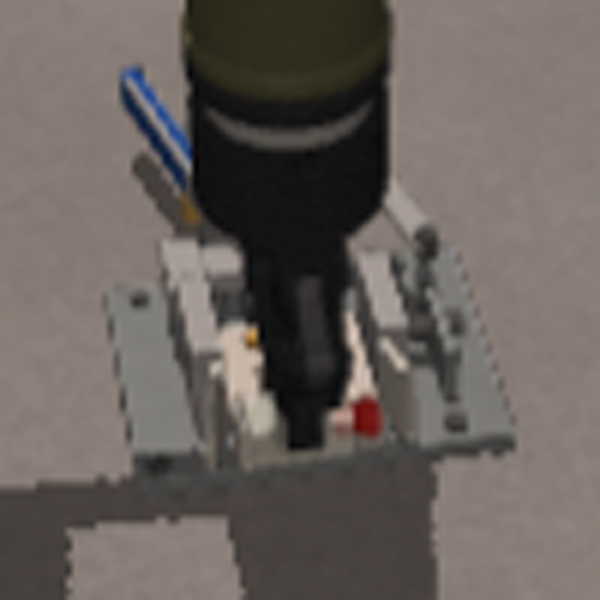

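View pics/g_top.png

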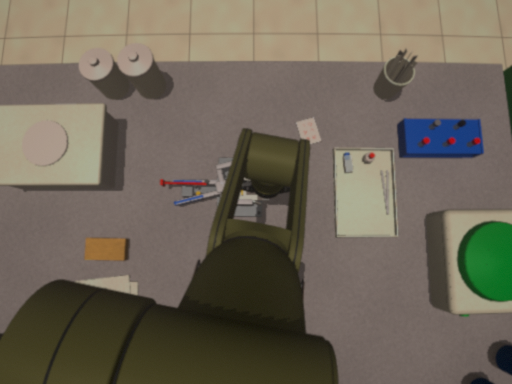

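Emit:
move_arm(increments=[[-1,0.0001,0.004,-0.0003,0,0,0],[-1,0.0002,0.008,-0.0005,0,0,0],[-1,0.0003,0.012,-0.0005,0,0,0],[-1,0.0005,0.016,-0.0005,0,0,0],[-1,0.0006,0.02,-0.0005,0,0,0],[-1,0.0006,0.02,-0.0005,0,0,0]])

```text
time_s: 8.85
eef_pos: [549.0, -42.9, 43.2]
tool_rot: [-0.011, 0.708, -0.011, -0.706]
force: [-0.4, -0.5, 0.1]
grip_width: 0.251
```

Emit:
move_arm(increments=[[-1,0.0001,0.002,0,0,0,0],[-1,0.0002,0.004,0,0,0,0],[-1,0.0003,0.006,0,0,0,0],[-1,0.0003,0.008,0,0,0,0],[-1,0.0003,0.008,0,0,0,0]])

```text
time_s: 9.35
eef_pos: [549.2, -34.6, 43.2]
tool_rot: [-0.011, 0.708, -0.011, -0.706]
force: [-0.0, 0.6, 0.5]
grip_width: 0.252
```

```bash
python3 - <<'E'
from st import *
s=grab("side","h_side");st()
cv2.imwrite("pics/z10.png",crop(s,200,150,300,250,6))
E
```

```text
t9.40 tcp [549.3 -34.7  43.2] yang -91.8 down [ 0.002 -0.001 -1.   ] F [ 0.77 -0.25 -0.81] w0.245 q [-0.14  0.48  1.79 -0.    0.87  1.46]
```

View pics/z10.png

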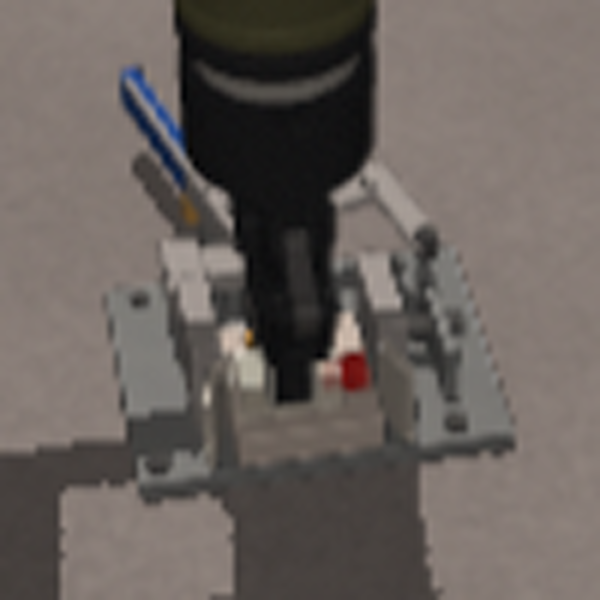

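Emit:
move_arm(increments=[[-1,0.0001,0.002,0,0,0,0],[-1,0.0001,0.004,0,0,0,0],[-1,0.0002,0.006,0,0,0,0],[-1,0.0003,0.008,0,0,0,0],[-1,0.0003,0.01,0,0,0,0],[-1,0.0003,0.01,0,0,0,0]])

```text
time_s: 10.0
eef_pos: [549.5, -24.4, 43.2]
tool_rot: [-0.011, 0.708, -0.011, -0.706]
force: [-0.7, 0.6, -0.3]
grip_width: 0.248
```

Emit:
move_arm(increments=[[-1,0,0.0007,0,0,0,0],[-1,0.0001,0.0014,0,0,0,0],[-1,0.0001,0.002,0,0,0,0],[-1,0.0001,0.002,0,0,0,0]])

```text
time_s: 10.4
eef_pos: [549.6, -22.4, 43.2]
tool_rot: [-0.011, 0.708, -0.011, -0.706]
force: [0.0, -0.4, -1.0]
grip_width: 0.249
```

Emit:
move_arm(increments=[[-1,0,0.0007,0,0,0,0],[-1,0.0001,0.0014,0,0,0,0],[-1,0.0001,0.002,0,0,0,0],[-1,0.0001,0.002,0,0,0,0]])

```text
time_s: 10.8
eef_pos: [549.7, -20.3, 43.2]
tool_rot: [-0.011, 0.708, -0.011, -0.706]
force: [0.9, -0.3, -1.2]
grip_width: 0.247
```

Emit:
move_arm(increments=[[-1,0,0.0005,0,0,0,0],[-1,0,0.001,0,0,0,0],[-1,0,0.001,0,0,0,0]])

```text
time_s: 11.1
eef_pos: [549.7, -19.3, 43.2]
tool_rot: [-0.011, 0.708, -0.011, -0.706]
force: [0.1, -0.4, -0.8]
grip_width: 0.25
```

Emit:
move_arm(increments=[[-1,0,0.0005,0,0,0,0],[-1,0,0.001,0,0,0,0],[-1,0,0.001,0,0,0,0]])

```text
time_s: 11.4
eef_pos: [549.7, -18.2, 43.2]
tool_rot: [-0.011, 0.708, -0.011, -0.707]
force: [0.3, 0.2, -0.6]
grip_width: 0.25
```

Emit:
move_arm(increments=[[-1,0,0.0005,0,0,0,0],[-1,0,0.001,0,0,0,0],[-1,0,0.001,0,0,0,0]])

```text
time_s: 11.7
eef_pos: [549.7, -17.1, 43.2]
tool_rot: [-0.011, 0.708, -0.011, -0.707]
force: [0.4, -0.5, 0.7]
grip_width: 0.25
```

Emit:
move_arm(increments=[[-1,0,0.0005,0,0,0,0],[-1,0,0.001,0,0,0,0],[-1,0,0.001,0,0,0,0]])

```text
time_s: 12.0
eef_pos: [549.7, -16.0, 43.2]
tool_rot: [-0.011, 0.708, -0.011, -0.707]
force: [1.0, -0.2, -1.1]
grip_width: 0.251
```

Emit:
move_arm(increments=[[-1,0.0002,0.0005,0,0,0,0],[-1,0.0002,0.001,0,0,0,0],[-1,0.0002,0.001,0,0,0,0]])

```text
time_s: 12.3
eef_pos: [549.9, -15.0, 43.2]
tool_rot: [-0.011, 0.708, -0.011, -0.707]
force: [0.4, 0.2, -1.3]
grip_width: 0.249
```

Emit:
move_arm(increments=[[-1,0,0.0005,0,0,0,0],[-1,0,0.001,0,0,0,0],[-1,0,0.001,0,0,0,0]])

```text
time_s: 12.6
eef_pos: [549.9, -13.9, 43.2]
tool_rot: [-0.011, 0.708, -0.011, -0.707]
force: [0.8, 0.3, -0.7]
grip_width: 0.252
```

Emit:
move_arm(increments=[[-1,0,0.0005,0,0,0,0],[-1,0,0.001,0,0,0,0],[-1,0,0.001,0,0,0,0]])

```text
time_s: 12.9
eef_pos: [549.9, -13.4, 43.3]
tool_rot: [-0.01, 0.708, -0.011, -0.706]
force: [0.5, -3.9, -0.6]
grip_width: 0.254
```

Emit:
move_arm(increments=[[-1,0,0.0005,0,0,0,0],[-1,0,0.001,0,0,0,0],[-1,0,0.001,0,0,0,0]])

```text
time_s: 13.2
eef_pos: [549.9, -13.3, 43.3]
tool_rot: [-0.01, 0.708, -0.012, -0.707]
force: [-0.5, -5.4, -0.1]
grip_width: 0.25
```

Emit:
move_arm(increments=[[-1,0,0,-0.0005,0,0,0],[-1,0,0,-0.001,0,0,0],[-1,0,0,-0.001,0,0,0]])

```text
time_s: 13.5
eef_pos: [550.1, -13.4, 42.4]
tool_rot: [-0.01, 0.708, -0.012, -0.706]
force: [0.4, -2.8, 1.3]
grip_width: 0.251
```

```bash
python3 st.py
```

```text
t13.50 tcp [550.1 -13.4  42.4] yang -91.7 down [ 0.002 -0.003 -1.   ] F [ 0.36 -2.76  1.33] w0.251 q [-0.1   0.48  1.79 -0.    0.87  1.5 ]
```

Light contact (2.8 N) and on the bed. Release and lift.

Emit:
move_arm(increments=[[-0.45,0,0,0,0,0,0],[-0.3,0,0,0,0,0,0],[-0.2,0,0,0,0,0,0],[-0.2,0,0,0,0,0,0],[-0.2,0,0,0.01,0,0,0],[-0.2,0,0,0.03,0,0,0],[-0.2,0,0,0.07,0,0,0],[-0.2,0,0,0.1,0,0,0]])

```text
time_s: 14.3
eef_pos: [550.4, -13.3, 144.6]
tool_rot: [-0.01, 0.708, -0.012, -0.706]
force: [-0.3, -0.3, -0.0]
grip_width: 0.403
```

```bash
python3 - <<'E'
from st import *
s=grab("side","i_side");st()
cv2.imwrite("pics/z11.png",crop(s,200,150,300,250,6))
E
```

```text
t14.35 tcp [553.7 -13.6 149.6] yang -91.7 down [ 0.012 -0.004 -1.   ] F [ 1.37 -0.5   2.26] w0.407 q [-0.1   0.35  1.67 -0.    1.11  1.5 ]
```

View pics/z11.png

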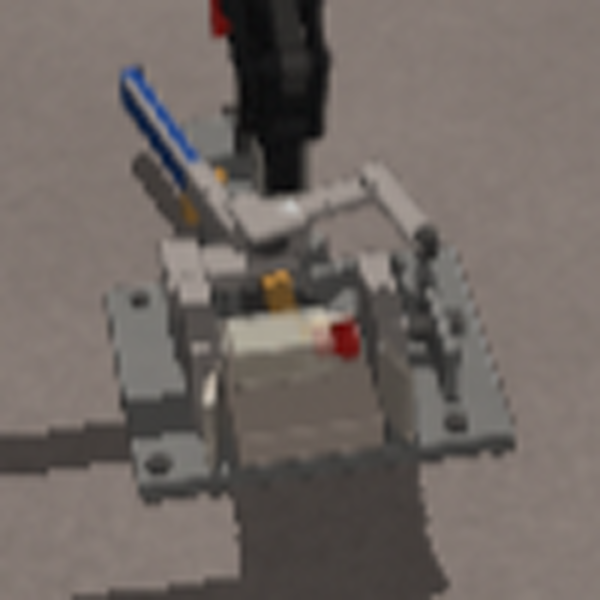

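Emit:
move_arm(increments=[[0,0,0.02,0,0,0,8],[0.3,0,0.04,0,0,0,16],[0.6,0,0.06,0,0,0,24],[1,0,0.08,0,0,0,32],[1,0,0.1,0,0,0,40],[1,0,0.12,0,0,0,48],[1,0,0.14,0,0,0,56],[1,-0.005,0.16,0,0,0,64]])

```text
time_s: 15.15
eef_pos: [549.3, 147.3, 150.2]
tool_rot: [0.366, 0.609, 0.368, -0.599]
force: [0.2, 0.7, 0.7]
grip_width: 1.001
```

Emit:
move_arm(increments=[[1,0,0.005,-0.01,0,0,8],[1,0,0.01,-0.02,0,0,16],[1,0,0.01,-0.03,0,0,24],[1,0,0.01,-0.03,0,0,26],[1,0,0.01,-0.03,0,0,26]])

```text
time_s: 15.65
eef_pos: [549.0, 157.5, 120.3]
tool_rot: [0.492, 0.51, 0.496, -0.502]
force: [-0.2, -0.6, 0.2]
grip_width: 0.998
```

```bash
python3 - <<'E'
from st import *
s=grab("side","j_side");t=grab("top","j_top");st()
for n in ("handles_grip","release_tab"):
  for c in("top","side"):
    print(n,c,[(round(d["score"],2),[round(float(x),1) for x in d["xyz"]]) for d in mark_of(n,c)[:2]])
cv2.imwrite("pics/z12.png",np.hstack([crop(s,200,110,300,210,4),crop(t,150,140,250,240,4)]))
E
```

```text
t15.75 tcp [549.5 157.4 120.7] yang -1.4 down [ 0.005  0.013 -1.   ] F [-0.38  0.14  0.1 ] w0.998 q [0.2  0.4  1.67 0.01 1.06 0.22]
handles_grip top [(0.97, [563.7, 150.2, 41.3]), (0.3, [553.1, -10.3, 42.0])]
handles_grip side [(0.66, [562.3, 155.5, 41.4])]
release_tab top [(0.72, [562.9, 152.4, 41.3])]
release_tab side [(0.45, [571.3, 218.8, 60.7])]
```

View pics/z12.png

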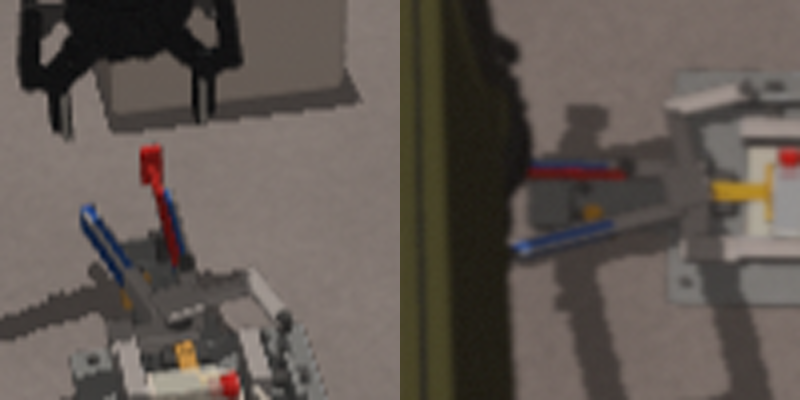

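Emit:
move_arm(increments=[[1,0,-0.001,-0.03,0,0,0],[1,0,-0.001,-0.05,0,0,0],[1,0,-0.001,-0.06,0,0,0],[1,0,-0.001,-0.06,0,0,0],[1,0,-0.001,-0.06,0,0,0]])

```text
time_s: 16.45
eef_pos: [550.0, 156.4, 61.0]
tool_rot: [0.492, 0.511, 0.496, -0.501]
force: [0.4, -0.5, 0.2]
grip_width: 1.003
```

```bash
python3 - <<'E'
from st import *
s=grab("side","k_side");t=grab("top","k_top");st()
cv2.imwrite("pics/z13.png",np.hstack([crop(s,190,110,290,210,4),crop(t,150,140,250,240,4)]))
E
```

```text
t16.55 tcp [550.5 156.5  61.6] yang -1.4 down [ 0.008  0.013 -1.   ] F [ 0.67  0.25 -0.46] w0.998 q [0.2  0.47 1.73 0.01 0.93 0.21]
```

View pics/z13.png

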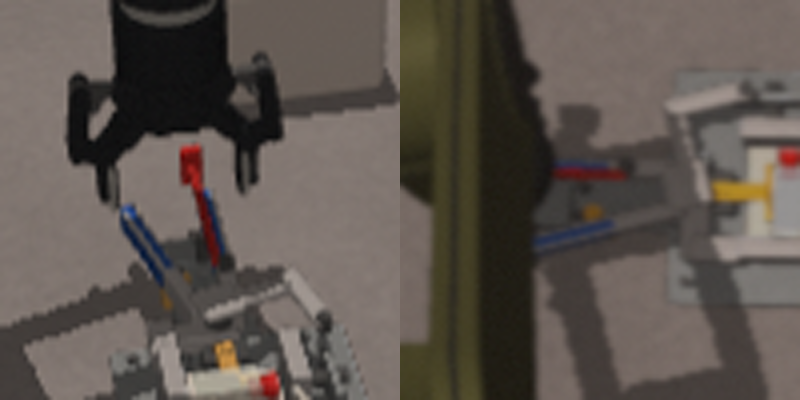

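Emit:
move_arm(increments=[[1,-0.0015,-0.0005,-0.01,-0.7,0.4,0],[1,-0.0015,-0.0005,-0.02,-0.7,0.4,0],[1,-0.0015,-0.0005,-0.028,-0.7,0.4,0],[1,-0.0015,-0.0005,-0.028,-0.7,0.4,0],[1,-0.0015,-0.0005,-0.028,-0.7,0.4,0]])

```text
time_s: 17.05
eef_pos: [548.5, 156.0, 33.0]
tool_rot: [0.493, 0.506, 0.494, -0.506]
force: [0.8, -0.1, 0.4]
grip_width: 1.0
```

```bash
python3 - <<'E'
from st import *
s=grab("side","l_side");t=grab("top","l_top");st()
cv2.imwrite("pics/z14.png",np.hstack([crop(s,190,110,290,210,6)]))
E
```

```text
t17.15 tcp [549.1 156.   33.7] yang -1.4 down [ 0.001  0.001 -1.   ] F [ 0.32 -0.41 -0.14] w0.996 q [0.2  0.51 1.75 0.   0.88 0.23]
```

View pics/z14.png

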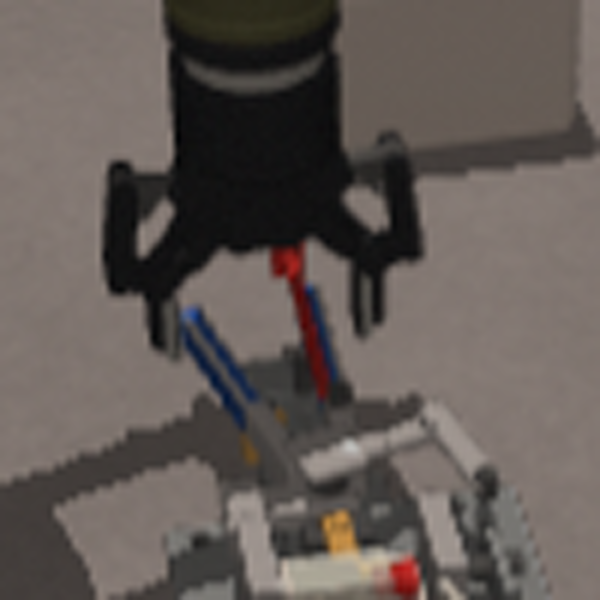

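Emit:
move_arm(increments=[[1,0.003,0,0,0,0,0],[1,0.006,0,0,0,0,0],[1,0.009,0,0,0,0,0],[1,0.0115,0,0,0,0,0],[1,0.0115,0,0,0,0,0]])

```text
time_s: 17.65
eef_pos: [561.2, 156.1, 33.7]
tool_rot: [0.494, 0.507, 0.494, -0.506]
force: [-0.5, 0.7, 0.5]
grip_width: 1.001
```

```bash
python3 st.py
```

```text
t17.65 tcp [561.2 156.1  33.7] yang -1.4 down [ 0.001  0.001 -1.   ] F [-0.52  0.67  0.51] w1.001 q [0.2  0.53 1.72 0.   0.89 0.22]
```

Emit:
move_arm(increments=[[0.95,0,0,0,0,0,0],[0.9,0,0,0,0,0,0],[0.85,0,0,0,0,0,0],[0.8,0,0,0,0,0,0],[0.75,0,0,0,0,0,0],[0.7,0,0,0,0,0,0],[0.7,0,0,0,0,0,0]], force=20)

```text
time_s: 18.35
eef_pos: [560.4, 156.0, 33.6]
tool_rot: [0.493, 0.506, 0.494, -0.506]
force: [-2.6, -0.2, 1.9]
grip_width: 0.849
```

Emit:
move_arm(increments=[[0.65,0,0,0,0,0,0],[0.6,0,0,0,0,0,0],[0.6,0,0,0,0,0,0]])

```text
time_s: 18.65
eef_pos: [558.9, 155.8, 33.5]
tool_rot: [-0.493, -0.506, -0.495, 0.507]
force: [-5.5, -0.3, 3.6]
grip_width: 0.801
```

Emit:
move_arm(increments=[[0.55,0,0,0,0,0,0],[0.5,0,0,0,0,0,0],[0.5,0,0,0,0,0,0]])

```text
time_s: 18.95
eef_pos: [557.1, 155.5, 33.3]
tool_rot: [-0.492, -0.505, -0.495, 0.508]
force: [-5.9, 0.7, 5.1]
grip_width: 0.752
```

Emit:
move_arm(increments=[[0.45,0.001,0,0,0,0,0],[0.4,0.002,0,0,0,0,0],[0.35,0.003,0,0,0,0,0],[0.3,0.004,0,0,0,0,0],[0.3,0.004,0,0,0,0,0]])

```text
time_s: 19.45
eef_pos: [557.3, 155.7, 32.8]
tool_rot: [-0.491, -0.503, -0.497, 0.509]
force: [-9.6, 1.7, 5.7]
grip_width: 0.655
```

```bash
python3 st.py
```

```text
t19.45 tcp [557.3 155.7  32.8] yang -1.4 down [-0.013  0.    -1.   ] F [-9.61  1.67  5.73] w0.655 q [0.2  0.53 1.72 0.   0.9  0.22]
```

Emit:
move_arm(increments=[[0.25,0.003,0,0.0005,0,0.3,0],[0.2,0.005,0,0.0005,0,0.5,0],[0.2,0.006,0,0.0005,0,0.6,0]])

```text
time_s: 19.75
eef_pos: [558.3, 156.1, 32.6]
tool_rot: [-0.485, -0.498, -0.502, 0.515]
force: [-12.2, 2.3, 7.8]
grip_width: 0.601
```

```bash
python3 st.py
```

```text
t19.75 tcp [558.3 156.1  32.6] yang -1.5 down [-0.033  0.    -0.999] F [-12.17   2.35   7.85] w0.601 q [0.2  0.54 1.7  0.01 0.93 0.22]
```

Emit:
move_arm(increments=[[0.17,0.004,0,0.0005,0,-1,0],[0.13,0.006,0,0.0005,0,-1.9,0],[0.1,0.007,0,0.0005,0,-1.9,0]])

```text
time_s: 20.05
eef_pos: [560.1, 156.2, 32.4]
tool_rot: [-0.491, -0.504, -0.496, 0.509]
force: [-9.9, 1.1, 5.2]
grip_width: 0.554
```

```bash
python3 st.py
```

```text
t20.05 tcp [560.1 156.2  32.4] yang -1.5 down [-0.009  0.    -1.   ] F [-9.93  1.14  5.2 ] w0.554 q [0.2  0.53 1.72 0.   0.9  0.22]
```

Emit:
move_arm(increments=[[0.06,0.003,0,0.0005,0,-0.5,0],[0.03,0.004,0,0.0005,0,-0.5,0],[0.0,0.004,0,0.0005,0,-0.5,0]])

```text
time_s: 20.35
eef_pos: [561.2, 156.5, 32.6]
tool_rot: [-0.492, -0.505, -0.495, 0.508]
force: [-7.4, 1.4, 4.9]
grip_width: 0.502
```

```bash
python3 st.py
```

```text
t20.35 tcp [561.2 156.5  32.6] yang -1.5 down [-0.005  0.    -1.   ] F [-7.39  1.44  4.94] w0.502 q [0.2  0.53 1.72 0.   0.9  0.22]
```

Emit:
move_arm(increments=[[-0.04,0.002,0,0.0003,0,-0.2,0],[-0.08,0.002,0,0.0003,0,-0.2,0],[-0.1,0.002,0,0.0003,0,-0.2,0]])

```text
time_s: 20.65
eef_pos: [562.5, 156.9, 32.8]
tool_rot: [-0.493, -0.506, -0.494, 0.507]
force: [-5.3, 0.9, 3.5]
grip_width: 0.454
```

```bash
python3 st.py
```

```text
t20.65 tcp [562.5 156.9  32.8] yang -1.5 down [-0.003  0.001 -1.   ] F [-5.27  0.87  3.49] w0.454 q [0.2  0.53 1.72 0.   0.9  0.22]
```

Emit:
move_arm(increments=[[-0.13,0.001,0,0.0003,0,-0.2,0],[-0.17,0.001,0,0.0003,0,-0.2,0],[-0.2,0.001,0,0.0003,0,-0.2,0],[-0.2,0.001,0,0.0003,0,-0.2,0]])

```text
time_s: 21.05
eef_pos: [561.3, 156.9, 32.9]
tool_rot: [-0.493, -0.506, -0.494, 0.507]
force: [-8.6, 0.8, 6.3]
grip_width: 0.409
```

```bash
python3 - <<'E'
from st import *
st();s=grab("side","m_side");t=grab("top","m_top")
cv2.imwrite("pics/z15.png",np.hstack([crop(s,190,110,290,210,4),crop(t,150,140,250,240,4)]))
E
```

```text
t21.05 tcp [561.3 156.9  32.9] yang -1.5 down [-0.003  0.001 -1.   ] F [-8.55  0.84  6.33] w0.409 q [0.2  0.53 1.72 0.   0.9  0.22]
```

View pics/z15.png

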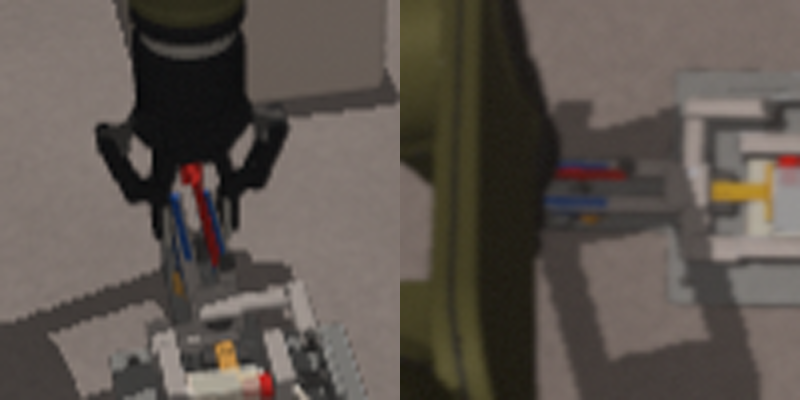

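Emit:
move_arm(increments=[[-0.23,0.002,0,0,0,-0.1,0],[-0.26,0.002,0,0,0,-0.1,0],[-0.28,0.002,0,0,0,-0.1,0]])

```text
time_s: 21.45
eef_pos: [561.2, 156.9, 32.9]
tool_rot: [-0.492, -0.505, -0.495, 0.508]
force: [-7.7, 0.6, 6.3]
grip_width: 0.41
```

```bash
python3 st.py
```

```text
t21.45 tcp [561.2 156.9  32.9] yang -1.5 down [-0.005  0.    -1.   ] F [-7.66  0.62  6.34] w0.410 q [0.2  0.53 1.72 0.   0.9  0.22]
```

Emit:
move_arm(increments=[[-0.1,0,0,0,0,0,0],[0,0,0,0,0,0,0],[0.1,0,0,0,0,0,0],[0.2,0,0,0,0,0,0],[0.25,0,0,0,0,0,0],[0.25,0,0,0,0,0,0],[0.25,0,0,0,0,0,0],[0.25,0,0,0,0,0,0]])

```text
time_s: 22.25
eef_pos: [561.3, 156.9, 32.9]
tool_rot: [-0.492, -0.505, -0.495, 0.508]
force: [-0.6, 0.1, 0.1]
grip_width: 0.624
```

```bash
python3 - <<'E'
from st import *
st();s=grab("side","n_side");t=grab("top","n_top")
cv2.imwrite("pics/z16.png",np.hstack([crop(s,190,110,290,210,4),crop(t,150,140,250,240,4)]))
E
```

```text
t22.25 tcp [561.3 156.9  32.9] yang -1.5 down [-0.005  0.    -1.   ] F [-0.61  0.05  0.09] w0.624 q [0.2  0.53 1.72 0.   0.9  0.22]
```

View pics/z16.png

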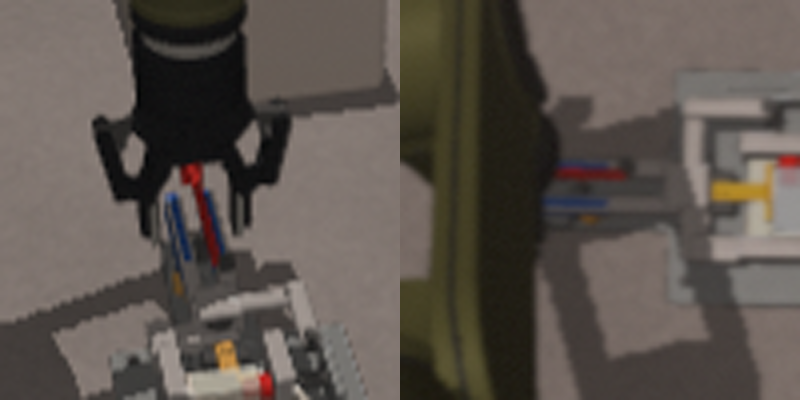

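Emit:
move_arm(increments=[[0.25,0,0,0.01,0,0,0],[0.25,0,0,0.03,0,0,0],[0.25,0,0,0.06,0,0,0],[0,0,0,0.09,0,0,0],[-0.5,0.01,0.015,0.09,0,-0.3,0],[-1,0.02,0.03,0.09,0,-0.3,0],[-1,0.03,0.045,0.09,0,-0.3,0],[-1,0.039,0.057,0.09,0,-0.3,0]])

```text
time_s: 23.15
eef_pos: [600.8, 215.2, 122.9]
tool_rot: [0.494, 0.507, 0.493, -0.506]
force: [1.0, -0.7, 0.6]
grip_width: -0.0
```

Emit:
move_arm(increments=[[-1,0,0,0,0,0,0],[-1,0,0,0,0,0,0]])

```text
time_s: 23.35
eef_pos: [600.4, 215.4, 122.2]
tool_rot: [-0.494, -0.506, -0.494, 0.506]
force: [0.3, -0.0, 0.3]
grip_width: -0.002
```

```bash
python3 - <<'E'
from st import *
st();s=grab("side","o_side");t=grab("top","o_top")
for n in ("release_tab","stopper","vial_mid"):
  for c in("top","side"):
    print(n,c,[(round(d["score"],2),[round(float(x),1) for x in d["xyz"]]) for d in mark_of(n,c)[:2]])
cv2.imwrite("pics/z17.png",np.hstack([crop(s,190,110,290,210,4),crop(t,150,140,250,240,4)]))
E
```

```text
t23.35 tcp [600.4 215.4 122.2] yang -1.4 down [-0.  0. -1.] F [ 0.33 -0.02  0.34] w-0.002 q [0.28 0.49 1.51 0.   1.15 0.3 ]
release_tab top [(0.73, [571.2, 215.2, 65.7])]
release_tab side [(0.71, [569.7, 213.7, 62.7])]Traceback (most recent call last):
  File "<stdin>", line 5, in <module>
ValueError: it knows: anvil_face, depth_stop, dropper, handles_grip, old_vial, pack, pivot, pliers, ram_face, release_tab, throat, tray, tweezers, vial, vial_mid, well_card
```

```bash
python3 - <<'E'
from st import *
s=cv2.imread("pics/o_side.png")[...,::-1];t=cv2.imread("pics/o_top.png")[...,::-1]
cv2.imwrite("pics/z17.png",np.hstack([crop(s,190,110,290,230,4),crop(t,160,130,260,250,4)]))
E
```

```text
(no output)
```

View pics/z17.png

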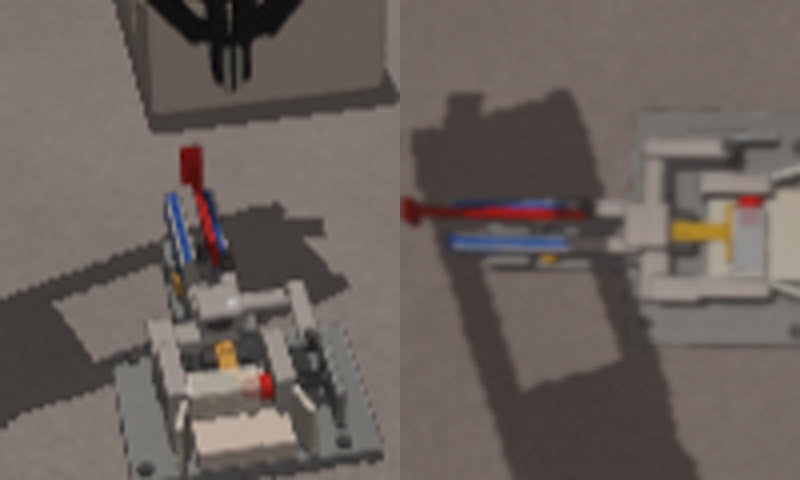

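Emit:
move_arm(increments=[[-1,0.002,-0.0005,-0.02,0,0,0],[-1,0.002,-0.0005,-0.045,0,0,0],[-1,0.002,-0.0005,-0.064,0,0,0],[-1,0.002,-0.0005,-0.066,0,0,0],[-1,0.002,-0.0005,-0.066,0,0,0],[-1,0.002,-0.0005,-0.066,0,0,0]])

```text
time_s: 24.15
eef_pos: [602.9, 214.0, 57.7]
tool_rot: [0.494, 0.507, 0.493, -0.506]
force: [0.4, -0.5, -0.3]
grip_width: 0.0
```

Emit:
move_arm(increments=[[-1,-0.0015,0,0,0,0,0],[-1,-0.003,0,0,0,0,0],[-1,-0.0045,0,0,0,0,0],[-1,-0.0045,0,0,0,0,0]])

```text
time_s: 24.55
eef_pos: [598.2, 214.1, 58.1]
tool_rot: [0.494, 0.507, 0.493, -0.506]
force: [0.0, -0.7, -0.4]
grip_width: -0.001
```

```bash
python3 - <<'E'
from st import *
st();s=grab("side","p_side");t=grab("top","p_top")
cv2.imwrite("pics/z18.png",np.hstack([crop(s,190,110,290,230,4),crop(t,140,130,240,250,4)]))
E
```

```text
t24.55 tcp [598.2 214.1  58.1] yang -1.5 down [ 0.002  0.001 -1.   ] F [ 0.01 -0.67 -0.38] w-0.001 q [0.28 0.55 1.58 0.   1.01 0.3 ]
```

View pics/z18.png

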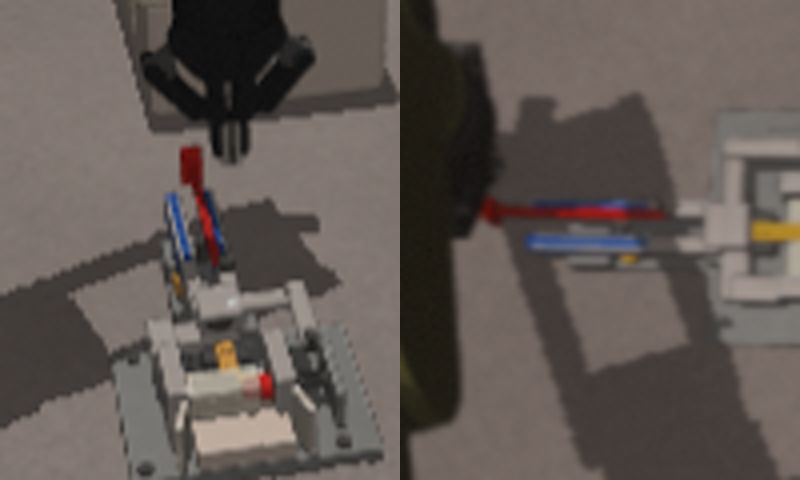

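Emit:
move_arm(increments=[[-1,-0.0015,0,0,0,0,0],[-1,-0.003,0,0,0,0,0],[-1,-0.0045,0,0,0,0,0],[-1,-0.0045,0,0,0,0,0]])

```text
time_s: 25.05
eef_pos: [593.5, 214.0, 57.8]
tool_rot: [0.494, 0.507, 0.493, -0.506]
force: [-0.4, -0.1, 0.3]
grip_width: 0.003
```

Emit:
move_arm(increments=[[-1,-0.0015,0,0,0,0,0],[-1,-0.003,0,0,0,0,0],[-1,-0.004,0,0,0,0,0],[-1,-0.004,0,0,0,0,0]])

```text
time_s: 25.45
eef_pos: [589.8, 214.0, 57.9]
tool_rot: [0.494, 0.507, 0.493, -0.506]
force: [1.6, -1.5, -1.4]
grip_width: -0.001
```

Emit:
move_arm(increments=[[-1,-0.0015,0,0,0,0,0],[-1,-0.003,0,0,0,0,0],[-1,-0.003,0,0,0,0,0]])

```text
time_s: 25.75
eef_pos: [586.8, 214.1, 57.9]
tool_rot: [0.494, 0.507, 0.493, -0.506]
force: [1.2, -0.3, -1.1]
grip_width: -0.002
```

Emit:
move_arm(increments=[[-1,-0.0015,0,0,0,0,0],[-1,-0.003,0,0,0,0,0],[-1,-0.004,0,0,0,0,0],[-1,-0.004,0,0,0,0,0]])

```text
time_s: 26.15
eef_pos: [582.7, 214.1, 58.0]
tool_rot: [0.494, 0.507, 0.493, -0.506]
force: [0.9, -0.1, -0.7]
grip_width: 0.0
```

Emit:
move_arm(increments=[[-1,-0.0015,0,0,0,0,0],[-1,-0.003,0,0,0,0,0],[-1,-0.004,0,0,0,0,0],[-1,-0.004,0,0,0,0,0]])

```text
time_s: 26.55
eef_pos: [578.4, 214.0, 58.0]
tool_rot: [0.494, 0.507, 0.493, -0.506]
force: [2.1, -0.8, -1.4]
grip_width: -0.001
```

```bash
python3 - <<'E'
from st import *
st();s=grab("side","q_side");t=grab("top","q_top")
cv2.imwrite("pics/z19.png",np.hstack([crop(s,190,110,290,230,4),crop(t,140,130,240,250,4)]))
E
```

```text
t26.55 tcp [578.4 214.   58. ] yang -1.5 down [ 0.002  0.001 -1.   ] F [ 2.13 -0.78 -1.39] w-0.001 q [ 0.29  0.53  1.62 -0.    0.98  0.31]
```

View pics/z19.png

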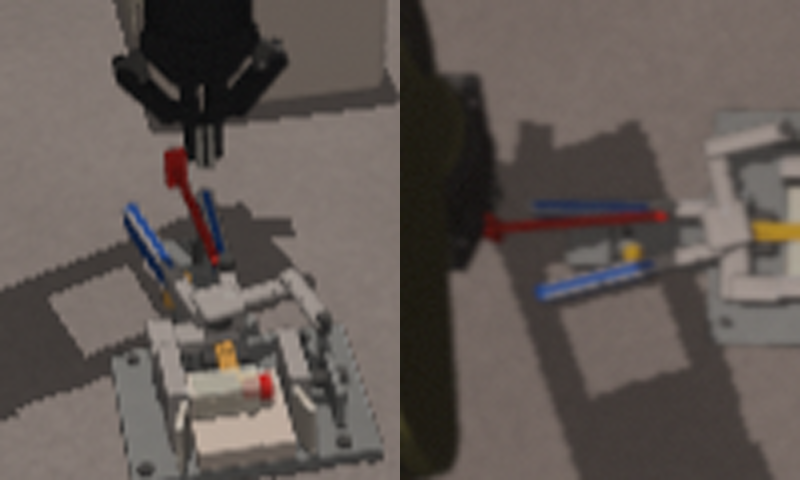

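Emit:
move_arm(increments=[[-1,0.004,0,0,0,0,0],[-1,0.008,0,0,0,0,0],[-1,0.013,0,0,0,0,0],[-1,0.02,0,0,0,0,0],[-1,0.03,0,0,0,0,0],[-1,0.03,0,0.03,0,0,0],[-1,0.03,0,0.07,0,0,0],[-1,0.03,0,0.1,0,0,0]])

```text
time_s: 27.45
eef_pos: [609.6, 214.1, 159.7]
tool_rot: [0.494, 0.508, 0.493, -0.505]
force: [1.2, -0.4, -0.2]
grip_width: -0.003
```

Emit:
move_arm(increments=[[-1,0,0,0.03,0,0,0],[-1,0,0,0.03,0,0,0],[-1,0,0,0.03,0,0,0],[-1,0,0,0.03,0,0,0],[-1,0,0,0.03,0,0,0]])

```text
time_s: 27.95
eef_pos: [608.6, 213.8, 187.8]
tool_rot: [-0.493, -0.507, -0.493, 0.507]
force: [-0.6, 0.6, 0.1]
grip_width: 0.0
```

```bash
python3 - <<'E'
from st import *
st();s=grab("side","r_side");t=grab("top","r_top")
for n in ("release_tab","vial_mid","throat"):
  for c in("top","side"):
    print(n,c,[(round(d["score"],2),[round(float(x),1) for x in d["xyz"]],W2P([557.4,10.9,1.5397],d["xyz"]).round(1)) for d in mark_of(n,c)[:1]])
cv2.imwrite("pics/z20.png",np.hstack([crop(s,190,110,290,230,4),crop(t,165,130,265,250,4)]))
E
```

```text
t27.95 tcp [608.6 213.8 187.8] yang -1.5 down [-0.  0. -1.] F [-0.63  0.58  0.1 ] w0.000 q [0.27 0.44 1.41 0.   1.29 0.3 ]
release_tab top [(0.51, [572.6, 215.3, 64.8], array([[204.8,  -8.8,  64.8]]))]
release_tab side [(0.71, [567.8, 216.2, 64.5], array([[205.5,  -4. ,  64.5]]))]
vial_mid top [(0.71, [550.9, -12.6, 42.0], array([[-23.7,   5.8,  42. ]]))]
vial_mid side [(0.62, [547.2, -12.1, 44.1], array([[-23.3,   9.5,  44.1]]))]
throat top [(0.7, [552.8, -17.5, 29.6], array([[-28.5,   3.7,  29.6]]))]
throat side [(0.64, [556.8, -1.3, 29.3], array([[-12.2,   0.2,  29.3]]))]
```

View pics/z20.png

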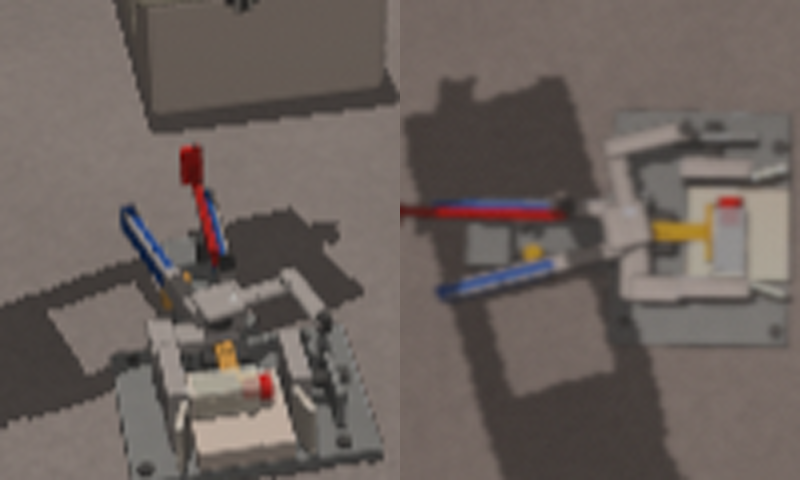

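```bash
python3 -c "from rig import close_job;print(close_job())"
```

```text
the job is handed in; nothing more can be done
None
```

The job ran to the end and is handed in at about 28 s, with no verdict reported.

- **Placing:** I laid the cuvette on the bed, stopper towards the ram. I slid it in until the wrist felt the depth stop; it read 5.4 N at most, and I eased that to about 3 N before letting go.
- **Locking:** I squeezed the handles with a 20 N grip, and the wrist read at most about 12 N sideways. They stayed parallel and locked after I let go.
- **Releasing:** I flicked the red lever with about 2 N, and the jaws sprang open.

**Last checks:** The final pictures show the handles fully open and the lever back at rest. The cuvette lies flat between the jaws at about x -23, y +6 to +9 mm in the pliers' frame. The arm was clear of everything (wrist force under 1 N).

**Not confirmed or disagreeing:**
- I judged the stopper fully home only by the handles locking and by the pictures, which show 2.5 mm or more per pixel. The gap was not measured.
- After release, the top camera's network misplaced the throat by about 16 mm. I took that as a false reading, because the side camera agreed with the earlier fit.
- I did not re-check the bystanders individually at the end, though nothing was seen or felt touching them.

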